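# Load the stirrup hanger into the bench rail

### The arm

A 6-joint arm with a two-finger parallel gripper is mounted at the origin on the work surface. World frame = base frame: x ahead of the robot, y to its left, z up, the work surface at z = 0. Lengths are in m, angles in rad, forces in N, time in s.
With the tool pointing down it reaches from about 0.35 to 0.85 m from the base axis. Payload 8.1 kg.
Tool frame: the origin (TCP) lies midway between the tips of the shut fingers; the grasp point (between the pads) lies robot.grip_depth behind it (robot.grip_depth is the distance from the TCP to the grasp point, in m); z points along the fingers, y is the line along which they close (so a half turn about z gives the same grasp; the last joint's range is limited). The gripper opens to 93 mm and grips with 3 to 60 N. Pads are 15 mm wide; open, the fingers measure 128 mm over their backs; the gripper's body (75 mm by 188 mm) begins 65 mm behind the grasp point.
Start: joints at [1.246, 0.13, 1.488, -0, 1.523, -0.085], TCP at [0.142, 0.583, 0.219] pointing down, gripper open.
Joint ranges: [-2.96, 2.96], [-0.89, 2.26], [0.02, 2.5], [-1.34, 4.48], [0, 2.73], [-2.66, 2.66]. Speed limits (rad/s): [2.39, 2.39, 2.79, 3.14, 3.14, 3.14].

### API

Orientations are given as a rotation vector (axis times angle).
In Python, from plant import robot gives the robot as it stands.
- The arm moves only by the tool carry_out, never from a script. Its argument "rows" is a list of rows, each a list of 6 numbers: the shift along the tool's x, y, z in m, then the turn, a rotation vector about the tool's x, y, z in degrees. A call has 1 to 12 rows; each row is the pose to reach, as a shift and turn from the pose commanded when the call began, along the tool's axes at that moment; what a row does not reach only later rows make up. A row lasts 1/8 s, in which the tool goes at most 62.5 mm and 10.7 degrees, less where a joint would pass 70% of its speed; a pose out of reach is approached as far as the arm can. A call with a gripper value outside its range is refused whole. "jaw" is the closure in counts, from 0 (fully open) to 255 (shut), set as the call begins (left out, the last holds). The fingers move at their own pace and stop on an object; "force" is the grip in N (left out, the last holds). Time passes only in rows, so rows that repeat a pose let the fingers close. It gives the time, the measured TCP pose, the force, the opening and the grip force at its end, in the units of the state.
- robot.read_state(): the state, without advancing time (a new reading comes with each control period).
- robot.read_camera(name): name is "scene" or "side" or "wrist"; returns the picture (400x640x3 uint8, red, green, blue); there is no depth.
- robot.camera_model(name): a dict with "fx", "fy", "cx", "cy" (pixels), "R" (3x3) and "t" (3): a world point X has camera coordinates R X + t; the wrist camera has in their place "mount" (4x4, takes a point from camera to tool coordinates, whose origin is the TCP and whose axes are the flange's). Camera axes: x right, y down, z forward; pixel columns grow to the right and rows downward; lengths in m; the calibration is good to about 2 mm. A picture is of the moment at which its call begins: read the wrist's pose just before it. camera_model takes no time and is no camera call.
- robot.close_job(): hands the job in; it is judged then, once.
Trained networks look in the newest picture that a camera, given by its name, has taken for a name from the list of things; names that differ only in an ending like _2 or _b are one class to them, and where a whole thing is asked for, a point or a joint stands for the part that bears it (a point fixed in the world has none). Each returns a list of dicts, best first, with "conf" (0 to 1); they miss things now and then, are a little off and sometimes report something else, mostly with a low value. They report only what shows in the picture. A call takes as long as a camera call. They do not tell look-alikes from the thing itself.
- robot.outline_of(camera, target): "pixels" (400x640 bool, what is visible of it) and "pixel" ([column, row] in pixels, amid what is visible of it).
The state is a dict: "t": time; "q": joint angles; "dq": joint speeds; "joint_torque": joint torques, N m; "tool_pos": TCP position; "orientation": TCP orientation; "force": force on the tool from outside, world axes, zero at the start; "wrist_torque": the same for the moment, N m; "opening": finger opening in m; "gripper_force": force on a finger pad.
Only numpy, scipy, OpenCV 4.12 (cv2) and the standard library are available. Lean on these libraries where they do the work, as an engineer would, in place of code of your own. Each camera call takes 0.05 s, during which the arm holds its last target. There are 200 camera calls.

### The job

On the workbench stand three steel hangers: pick the one with the open rectangular stirrup at its foot. Bring it to the open, flared end of the slotted hanging rail, enter its thin neck into the slot there, slide it along to the stop at the closed end and leave it hanging freely by its round head. Leave the other two hangers standing where they are.

Things in the scene. Friction and masses are not known exactly. Their poses are not given: they have to be found in the camera images.
- stirrup_hanger: Steel hanger to load, 158 mm tall, 0.3 kg, standing upright. Upwards: open rectangular stirrup 40 (its x) by 70 (its y), 52 high; round neck 10 across, from 52 to 90 mm; round flat head 46 across, from 90 to 100; square grip stem 18 by 18, faces square to its x and y, from 100 to 158: grip it at 140 from above. Origin: centre of underside, on the stem's axis; z up
- rail: Fixed rail on 4 legs. Origin on table below its middle, z up. Slot along y at x 0, 30 mm wide, in a bed from z 130 to 140: pass it head above, stirrup below. Open at -y: bed starts at y -120, flared horns reach y -157. Stop block at +y, top z 160: head touches it with the hanger at y 93. Side walls 68 apart, top z 154; legs 108 apart inside. Hung: hanger origin at z 50; can lift 28
- bob_hanger: Another steel hanger, to be left alone: same neck, head and stem, but a solid round weight 50 mm in diameter and 52 mm high in place of the stirrup; 158 mm tall. Origin: centre of the underside, z up
- dish_hanger: Another steel hanger, to be left alone: same neck, head and stem, but its foot is a flat round dish 84 mm in diameter and 6 mm thick with a small boss; 134 mm tall. Origin: centre of the underside, z up
There are look-alikes about, which are no part of the job. What is shaped like the stirrup_hanger but orange is not meant.

How it is judged:
On the way:
1. the stirrup hanger is in the rail's slot in the half towards its open end, head above and stirrup below the bed (y of stirrup_hanger in the frame of rail between -0.13 and 0.02 m and x of stirrup_hanger in the frame of rail between -0.015 and 0.015 m and height (world z) of stirrup_hanger between 0.04 and 0.085 m), for 0.05 s.
At the end, for the whole second after the job is handed in: The stirrup hanger hangs released and at rest by its head on the rail's bed, its neck in the slot (within 15 mm of the slot's middle), upright within 10 degrees, its head within 20 mm of the stop at the closed end; the other two hangers stand upright within 40 mm of where they were (y of stirrup_hanger in the frame of rail between 0.073 and 0.105 m and x of stirrup_hanger in the frame of rail between -0.015 and 0.015 m and height (world z) of stirrup_hanger between 0.042 and 0.058 m and angle between each of stirrup_hanger, bob_hanger, dish_hanger's own z axis and vertical below 0.17 rad and linear speed of stirrup_hanger below 0.03 m/s); the robot touches nothing.
It fails at once if the bob hanger is moved by more than 40 mm or knocked over (distance of bob_hanger from where it was at the start of the episode above 0.04 m or angle between bob_hanger's own z axis and vertical above 0.5 rad).
It fails at once if the dish hanger is moved by more than 40 mm or knocked over (distance of dish_hanger from where it was at the start of the episode above 0.04 m or angle between dish_hanger's own z axis and vertical above 0.5 rad).
It also fails if it takes over 48 s, if anything falls off the work surface, if the arm or the gripper's body presses on something with over 40 N, if the wrist force passes 120 N, or if a joint passes its speed limit or range.

## Working session

There is one attempt and no reset: what is moved stays moved. The work goes in short steps, Python scripts to look and compute and a tool call to move; the robot and the scene stay as the last step left them, time stands still between calls to the robot, and variables do not carry over. Pictures are saved under pics/ and viewed, at most 10 in all, crops included, and the job is handed in when it is done.

Besides the shell and the picture viewer there is one more tool, called after "Call:" as name(argument=value, ...), one argument or row to a line, values as JSON. carry_out: Moves the arm, as the interface text tells. Its arguments: {"type":"object","properties":{"rows":{"type":"array"},"jaw":{"type":"number"},"force":{"type":"number"}},"required":["rows"]}

```bash
mkdir -p pics; ls
cat > h.py <<'E'
import numpy as np,cv2
from plant import robot
from scipy.spatial.transform import Rotation as Ro
def snap(n,f): 
    im=robot.read_camera(n); cv2.imwrite('pics/'+f,im[:,:,::-1]); return im
E
python3 - <<'E'
from h import *
s=robot.read_state(); print(s['t'],s['tool_pos'],s['orientation'],s['opening'],robot.grip_depth)
for c in('scene','side'):
    snap(c,c+'0.png'); m=robot.camera_model(c); print(c,m['fx'],m['R'],m['t'])
    for n in('stirrup_hanger','rail','bob_hanger','dish_hanger'):
        for d in robot.outline_of(c,n): print(c,n,round(d['conf'],2),d['pixel'],d['pixels'].sum())
print(robot.camera_model('wrist'))
a=cv2.imread('pics/scene0.png');b=cv2.imread('pics/side0.png')
E
```

```text
pics
0.0 [0.14229107 0.58230141 0.21757982] [-3.75715370e-01 -3.11866791e+00  2.82556355e-03] 0.09310524466101101 0.0188
scene 377.98870614476743 [[-0.26786551  0.96328972  0.01791579]
 [ 0.57949597  0.17594249 -0.79575666]
 [-0.76969636 -0.20277364 -0.60535143]] [ 0.22477637 -0.249938    1.32922738]
scene stirrup_hanger 0.89 [206.3, 180.5] 1079
scene stirrup_hanger 0.76 [222.5, 157.5] 642
scene stirrup_hanger 0.64 [178.9, 207.8] 1158
scene rail 0.62 [423.4, 194.8] 7066
scene bob_hanger 0.62 [229.0, 202.7] 1012
scene dish_hanger 0.65 [262.0, 182.9] 753
side 398.73268134586107 [[ 0.93333375 -0.35889945  0.00890505]
 [-0.18012012 -0.48957877 -0.8531526 ]
 [ 0.31055572  0.79467214 -0.52158541]] [-0.53096843  0.09819563  0.92510364]
side stirrup_hanger 0.94 [371.3, 271.5] 1149
side stirrup_hanger 0.92 [430.4, 263.8] 1541
side stirrup_hanger 0.87 [315.1, 301.7] 2018
side rail 0.93 [283.8, 146.9] 2979
side bob_hanger 0.92 [374.3, 224.0] 762
side dish_hanger 0.88 [304.9, 250.6] 930
{'fx': 340.90713442214445, 'fy': 340.90713442214445, 'cx': 323.1760834212569, 'cy': 201.41945046119284, 'mount': array([[-9.22750898e-04, -9.71220619e-01, -2.38179886e-01,
         6.48951821e-02],
       [ 9.99999503e-01, -9.85906133e-04,  1.46032164e-04,
         1.99519861e-04],
       [-3.76652460e-04, -2.38179633e-01,  9.71221046e-01,
        -1.66679490e-01],
       [ 0.00000000e+00,  0.00000000e+00,  0.00000000e+00,
         1.00000000e+00]])}
```

View pics/scene0.png

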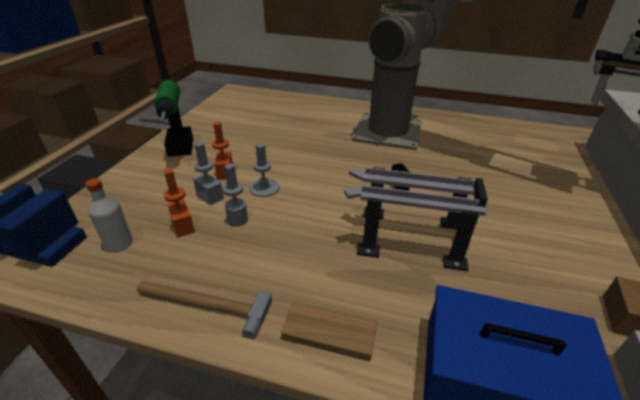

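View pics/side0.png

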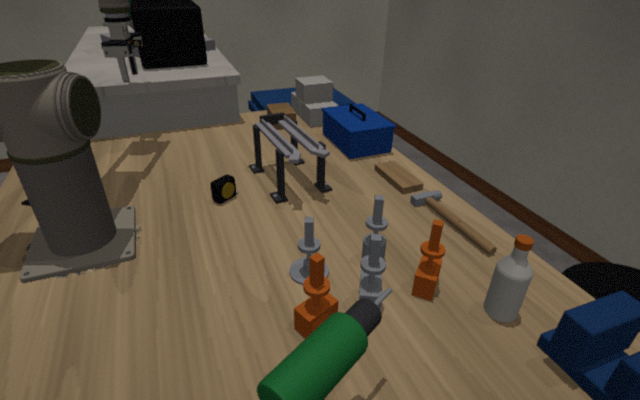

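The pictures show the hangers that could be taken for the target: grey stirrup at scene (206,180) / side (371,271), orange look-alikes at scene (222,157) and (179,208) / side (315,301) and (430,264), bob at (229,203), and dish at (262,183). I choose the grey one at (206,180). The rail is at (423,195), with its flared open end at left and its stop at right. Next is a close crop to check the choice and pick rail points.

Run:
```python
import cv2,numpy as np
a=cv2.imread('pics/scene0.png');b=cv2.imread('pics/side0.png')
f=lambda im,x,y,w,h,s:cv2.resize(im[y:y+h,x:x+w],(w*s,h*s),interpolation=cv2.INTER_CUBIC)
A=f(a,340,155,160,120,5)
cv2.imwrite('pics/c1.png',A)
B=f(b,240,105,100,100,4); C=f(a,180,130,100,100,4)
cv2.imwrite('pics/c2.png',np.hstack([B,C]))
```

```text
(no output)
```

View pics/c1.png

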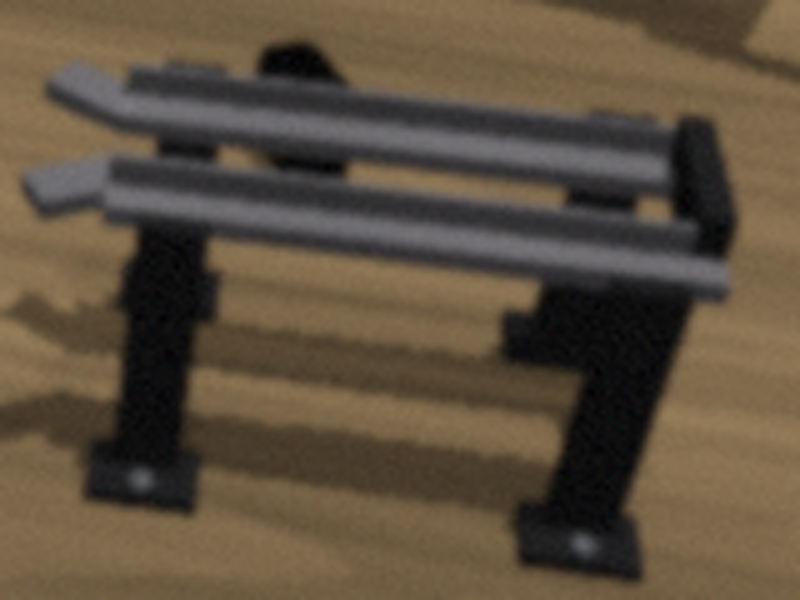

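View pics/c2.png

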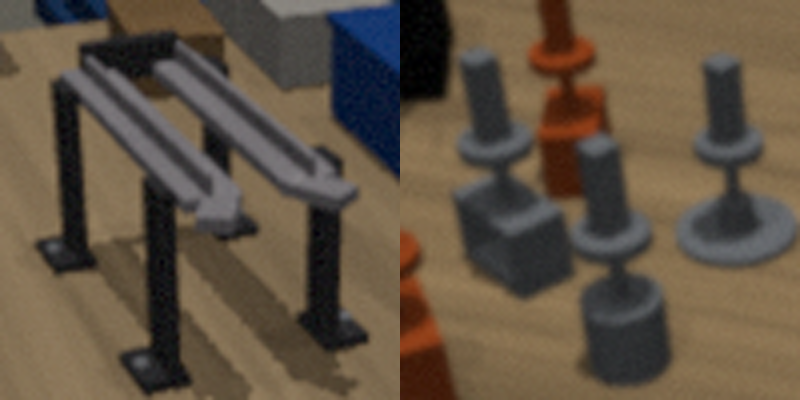

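The crop confirms it: the grey hanger at scene (206,180) has the open rectangular stirrup. Its stem top is at scene (200,143). The rail's horn tips are at scene (352,172) and (347,193) and side (294,160) and (326,153). The stop is at its far end.

```bash
cat >> h.py <<'E'
def tri(ps,pd,c=('scene','side')):
    P=[];u=[]
    for n,p in zip(c,(ps,pd)):
        m=robot.camera_model(n);P.append(np.c_[m['R'],m['t']]);u.append([(p[0]-m['cx'])/m['fx'],(p[1]-m['cy'])/m['fy']])
    X=cv2.triangulatePoints(P[0],P[1],np.array(u[0],float),np.array(u[1],float))[:,0];X=X[:3]/X[3]
    r=[(P[k]@np.r_[X,1]) for k in(0,1)];e=[np.hypot(*(r[k][:2]/r[k][2]-u[k]))*380 for k in(0,1)]
    return X.round(4),np.round(e,1)
def proj(n,X):
    m=robot.camera_model(n);p=m['R']@np.array(X)+m['t'];return p[:2]/p[2]*[m['fx'],m['fy']]+[m['cx'],m['cy']]
E
python3 - <<'E'
from h import *
s=lambda x,y:(340+x/5,155+y/5); d=lambda x,y:(240+x/4,105+y/4)
for n,a,b in [('stopfar',s(711,119),d(82,48)),('stopnear',s(735,215),d(175,32)),
 ('hornfar',s(62,82),d(218,218)),('hornnear',s(38,192),d(340,195)),
 ('bolt',s(142,480),d(335,318)),
 ('grey',(200,144),(376,237)),('bob',(229.5,165.5),(378,198)),('dish',(260.5,145.5),(309,220)),('or1',(218,123),(317,257)),('or2',(170,170),(436,223))]:
    print(n,*tri(a,b))
E
```

```text
stopfar [0.4889 0.251  0.1567] [0.5 0.4]
stopnear [0.5629 0.2554 0.1592] [0.7 0.4]
hornfar [ 0.5052 -0.0253  0.1361] [0.9 0.8]
hornnear [ 0.5905 -0.0174  0.1349] [0.9 0.7]
bolt [0.6153 0.0437 0.0068] [1.2 0.9]
grey [ 0.5275 -0.3984  0.1552] [0.2 0.2]
bob [ 0.5942 -0.286   0.1555] [0.3 0.4]
dish [ 0.4494 -0.2766  0.1306] [0.1 0.1]
or1 [ 0.412  -0.4123  0.1552] [0.3 0.4]
or2 [ 0.6503 -0.3996  0.1558] [0.3 0.3]
```

Call:
carry_out(
  rows=[
    [-0.05, -0.035, -0.06, 0, 0, 0],
    [-0.1, -0.07, -0.1, 0, 0, 0],
    [-0.145, -0.105, -0.1, 0, 0, 0],
    [-0.19, -0.14, -0.1, 0, 0, 0],
    [-0.24, -0.175, -0.1, 0, 0, 0],
    [-0.29, -0.21, -0.1, 0, 0, 0],
    [-0.34, -0.245, -0.1, 0, 0, 0],
    [-0.39, -0.28, -0.1, 0, 0, 0],
    [-0.44, -0.315, -0.1, 0, 0, 0],
    [-0.485, -0.345, -0.1, 0, 0, 0],
    [-0.485, -0.345, -0.1, 0, 0, 0],
    [-0.485, -0.345, -0.1, 0, 0, 0],
  ],
  jaw=110,
)

```text
t: 2.0
tool_pos: [0.5315, 0.1325, 0.3185]
orientation: [-0.377, -3.118, -0.0]
force: [-0.3, -0.2, 1.0]
opening: 0.0527
gripper_force: 0.0
```

```bash
cat >> h.py <<'E'
def wpose():
    s=robot.read_state();T=np.eye(4);T[:3,:3]=Ro.from_rotvec(s['orientation']).as_matrix();T[:3,3]=s['tool_pos'];return T
def wray(T,p,z):
    m=robot.camera_model('wrist');C=T@m['mount'];d=C[:3,:3]@[(p[0]-m['cx'])/m['fx'],(p[1]-m['cy'])/m['fy'],1];o=C[:3,3]
    return (o+d*(z-o[2])/d[2]).round(4)
def wproj(T,X):
    m=robot.camera_model('wrist');C=np.linalg.inv(T@m['mount']);p=C[:3,:3]@np.array(X)+C[:3,3];return p[:2]/p[2]*m['fx']+[m['cx'],m['cy']]
E
python3 - <<'E'
from h import *
T=wpose();np.save('T1.npy',T);snap('wrist','w1.png')
print(robot.read_state()['t'],T,robot.read_state()['opening'])
E
```

```text
2.05 [[-9.71156020e-01  2.38444205e-01 -5.88737931e-04  5.31542705e-01]
 [ 2.38444031e-01  9.71156178e-01  3.50873923e-04  1.32504458e-01]
 [ 6.55420332e-04  2.00372277e-04 -9.99999765e-01  3.18496494e-01]
 [ 0.00000000e+00  0.00000000e+00  0.00000000e+00  1.00000000e+00]] 0.05264407150974186
```

View pics/w1.png

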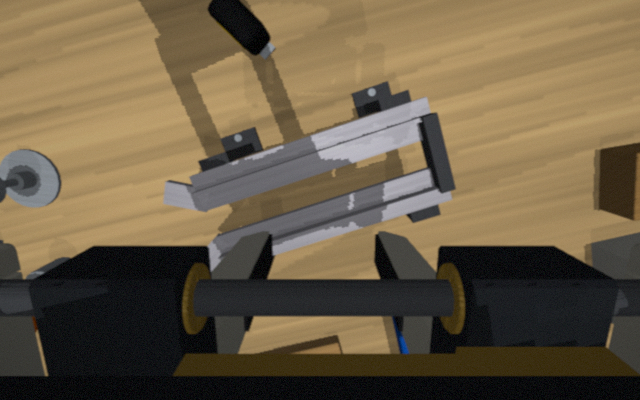

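The wrist view shows the rail obliquely. The stop is at (435,150), the far-side horn at (180,193), and the slot between the two beds runs from about (215,225) to (430,165). I'll fit these against the model, then move on to the hanger.

Run:
```python
from h import *
T=np.load('T1.npy')
import itertools
def W(p,l): c,s=np.cos(p[2]),np.sin(p[2]); return [p[0]+c*l[0]-s*l[1],p[1]+s*l[0]+c*l[1],l[2]]
p=[.5354,.133,.080]
for n,l in dict(bedfar_start=(-.015,-.12,.14),bedfar_end=(-.015,.116,.14),bednear_start=(.015,-.12,.14),bednear_end=(.015,.116,.14),wallfar=(-.034,-.12,.154),wallnear=(.034,.116,.154),stopf=(-.034,.116,.16),stopn=(.034,.116,.16)).items():
    print(n,wproj(T,W(p,l)).round(1))
im=cv2.imread('pics/w1.png')
# unwarp top view at z=.14 in rail frame, 2px/mm : u=y, v=x
ys=np.arange(-.17,.15,.0005);xs=np.arange(-.06,.06,.0005)
m=np.array([[wproj(T,W(p,(x,y,.14))) for y in ys] for x in xs]).astype(np.float32)
o=cv2.remap(im,m[...,0],m[...,1],cv2.INTER_LINEAR)
cv2.line(o,(0,120),(10,120),(0,0,255),1);cv2.line(o,(340,0),(340,8),(0,0,255),1)
for k in(90,150): cv2.line(o,(60,k),(580,k),(0,255,0),1)
for k in(-120,116): cv2.line(o,(int((k+170)*2),60),(int((k+170)*2),180),(255,0,0),1)
cv2.imwrite('pics/o1.png',o)
def tool(dx,dy): return T[:3,:3].T@[dx,dy,0]
print(tool(.5275-.5315,-.36-.1325))
```

```text
bedfar_start [211.  208.6]
bedfar_end [430.  136.1]
bednear_start [222.  234.3]
bednear_end [437.3 164.6]
wallfar [199.1 194.7]
wallnear [446.5 184.7]
stopf [431.6 117.5]
stopn [448.7 185.9]Traceback (most recent call last):
  File "<stdin>", line 11, in <module>
  File "h.py", line 21, in wproj
    m=robot.camera_model('wrist');C=np.linalg.inv(T@m['mount']);p=C[:3,:3]@np.array(X)+C[:3,3];return p[:2]/p[2]*m['fx']+[m['cx'],m['cy']]
ValueError: time passes only in moves, steps and waits
```

```bash
cat >> h.py <<'E'
_M=robot.camera_model('wrist')
def wproj(T,X):
    C=np.linalg.inv(T@_M['mount']);p=np.array(X)@C[:3,:3].T+C[:3,3];return p[...,:2]/p[...,2:]*_M['fx']+[_M['cx'],_M['cy']]
def W(p,l): c,s=np.cos(p[2]),np.sin(p[2]); return [p[0]+c*l[0]-s*l[1],p[1]+s*l[0]+c*l[1],l[2]]
def top(T,im,p,z,ax,ay):  # top view, rows=local x, cols=local y
    m=np.array([[W(p,(x,y,z)) for y in ay] for x in ax]);m=wproj(T,m).astype(np.float32)
    return cv2.remap(im,m[...,0],m[...,1],cv2.INTER_LINEAR)
E
python3 - <<'E'
from h import *
T=np.load('T1.npy');p=[.5354,.133,.080]
im=cv2.imread('pics/w1.png')
o=top(T,im,p,.14,np.arange(-.06,.06,.0005),np.arange(-.17,.15,.0005))
for k in(90,150): cv2.line(o,(0,k),(640,k),(0,255,0),1)
for k in(-120,116): cv2.line(o,(int((k+170)*2),60),(int((k+170)*2),180),(255,0,0),1)
cv2.imwrite('pics/o1.png',o)
print(T[:3,:3].T@[.5275-.5315,-.36-.1325,0])
E
```

```text
[-1.13549061e-01 -4.79248194e-01 -1.70450455e-04]
```

View pics/o1.png

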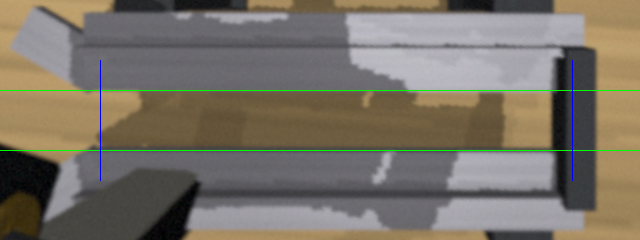

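Top view in the rail frame: the slot lies on the predicted lines and the yaw is right. The slot start and stop sit about 7.5 mm toward the open end, so the rail is at (0.536, 0.1255) with yaw 0.080. On to the hanger.

Call:
carry_out(
  rows=[
    [-0.015, -0.052, 0, 0, 0, 0],
    [-0.03, -0.104, 0, 0, 0, 0],
    [-0.045, -0.156, 0, 0, 0, 0],
    [-0.06, -0.21, 0, 0, 0, 0],
    [-0.075, -0.265, 0, 0, 0, 0],
    [-0.09, -0.32, 0, 0, 0, 0],
    [-0.105, -0.375, 0, 0, 0, 0],
    [-0.12, -0.43, 0, 0, 0, 0],
    [-0.135, -0.48, 0, 0, 0, 0],
    [-0.145, -0.513, 0, 0, 0, 0],
    [-0.145, -0.513, 0, 0, 0, 0],
    [-0.145, -0.513, 0, 0, 0, 0],
  ],
)

```text
t: 3.55
tool_pos: [0.5515, -0.3983, 0.3189]
orientation: [0.373, 3.119, 0.001]
force: [0.6, 0.3, 0.6]
opening: 0.0532
gripper_force: 0.0
```

Run:
```python
from h import *
T=wpose();np.save('T2.npy',T);im=snap('wrist','w2.png')[:,:,::-1].copy()
print(T.round(4))
for n in('stirrup_hanger','bob_hanger'):
    for d in robot.outline_of('wrist',n): print(n,round(d['conf'],2),d['pixel'],d['pixels'].sum())
p=[.5275,-.3984,0]; a=np.arange(-.06,.06,.0004)
o=[top(T,im,p,z,a,a) for z in(.158,.052)]
for k in o: cv2.line(k,(150,140),(150,160),(0,0,255),1);cv2.line(k,(140,150),(160,150),(0,0,255),1)
cv2.imwrite('pics/o2.png',np.vstack([np.hstack(o),cv2.resize(im[50:300],(600,234))]))
```

```text
[[-9.718e-01  2.357e-01  3.000e-04  5.515e-01]
 [ 2.357e-01  9.718e-01  4.000e-04 -3.983e-01]
 [-2.000e-04  5.000e-04 -1.000e+00  3.189e-01]
 [ 0.000e+00  0.000e+00  0.000e+00  1.000e+00]]
stirrup_hanger 0.94 [335.7, 243.5] 2529
stirrup_hanger 0.88 [315.1, 150.9] 2084
stirrup_hanger 0.62 [283.2, 61.2] 2567
bob_hanger 0.71 [420.6, 188.5] 2107
```

View pics/o2.png

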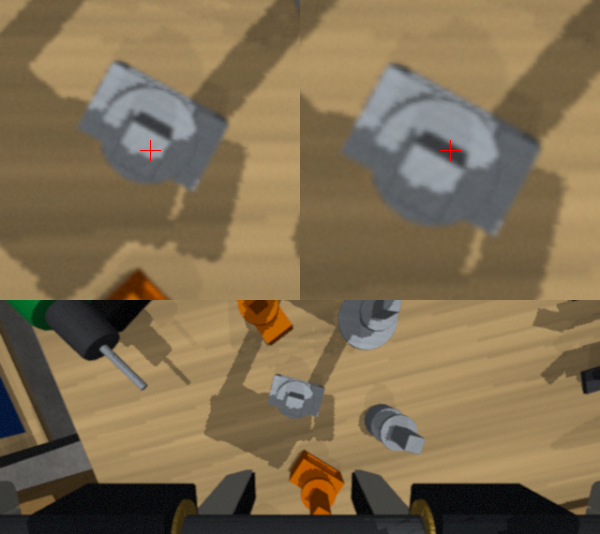

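The grey hanger lies at (295,398) in the composite's bottom strip. Its stirrup's long side is turned about 28.5° from world y. The stem centre is about (0.527, -0.400). The drill is well clear. Turn 15°, go down and grip.

Call:
carry_out(
  rows=[
    [0.023, -0.007, 0.04, 0, 0, 8],
    [0.023, -0.007, 0.08, 0, 0, 15],
    [0.023, -0.007, 0.115, 0, 0, 15],
    [0.023, -0.007, 0.14, 0, 0, 15],
    [0.023, -0.007, 0.165, 0, 0, 15],
    [0.023, -0.007, 0.185, 0, 0, 15],
    [0.023, -0.007, 0.198, 0, 0, 15],
    [0.023, -0.007, 0.198, 0, 0, 15],
    [0.023, -0.007, 0.198, 0, 0, 15],
  ],
)

```text
t: 4.82
tool_pos: [0.5272, -0.402, 0.1218]
orientation: [0.779, 3.042, -0.001]
force: [0.1, 0.1, 1.0]
opening: 0.0531
gripper_force: 0.0
```

Call:
carry_out(
  rows=[
    [0, 0, 0, 0, 0, 0],
    [0, 0, 0, 0, 0, 0],
    [0, 0, 0, 0, 0, 0],
    [0, 0, 0, 0, 0, 0],
    [0, 0, 0, 0, 0, 0],
    [0, 0, 0, 0, 0, 0],
  ],
  jaw=255,
  force=35,
)

```text
t: 5.58
tool_pos: [0.5266, -0.4017, 0.1207]
orientation: [-0.78, -3.043, 0.0]
force: [-0.5, -1.3, 0.7]
opening: 0.0179
gripper_force: 35.0
```

Gripped at 17.9 mm, so square on the stem. Lift, turn and carry to just off the open end, staying high.

Call:
carry_out(
  rows=[
    [0, 0, -0.03, 0, 0, 0],
    [0, 0, -0.08, 0, 0, 0],
    [0, 0, -0.13, 0, 0, 0],
    [0, 0, -0.18, 0, 0, 0],
    [0.01, 0.024, -0.19, 0, 0, -4],
    [0.031, 0.07, -0.19, 0, 0, -10],
    [0.052, 0.118, -0.19, 0, 0, -16],
    [0.073, 0.166, -0.19, 0, 0, -22],
    [0.094, 0.213, -0.19, 0, 0, -28],
    [0.112, 0.252, -0.19, 0, 0, -33.3],
    [0.127, 0.287, -0.19, 0, 0, -33.3],
    [0.127, 0.287, -0.19, 0, 0, -33.3],
  ],
)

```text
t: 7.08
tool_pos: [0.5524, -0.0849, 0.3084]
orientation: [0.134, -3.136, -0.003]
force: [-0.0, -0.7, -3.3]
opening: 0.0181
gripper_force: 35.0
```

Call:
carry_out(
  rows=[
    [0, 0, 0.03, 0, 0, 0],
    [0, 0, 0.07, 0, 0, 0],
    [0, 0, 0.1, 0, 0, 0],
    [0, 0, 0.12, 0, 0, 0],
    [0, 0, 0.126, 0, 0, 0],
    [0, 0, 0.126, 0, 0, 0],
  ],
)

```text
t: 7.82
tool_pos: [0.5534, -0.089, 0.1849]
orientation: [-0.125, 3.139, -0.0]
force: [0.1, -0.1, -3.1]
opening: 0.0178
gripper_force: 35.0
```

Run:
```python
from h import *
T=wpose();print(T.round(4),robot.read_state()['t'])
p=(.536,.1255,.080)
d=np.array(W(p,(0,-.215,0)))-T[:3,3];print('err',d)
a=snap('scene','s3.png')[:,:,::-1];b=snap('side','d3.png')[:,:,::-1]
h=T[:3,3]-[0,0,.1207];o=[]
for im,n in((a,'scene'),(b,'side')):
    c=proj(n,h+[0,0,.09]);x,y=int(c[0])-40,int(c[1])-50
    k=cv2.resize(im[y:y+100,x:x+100],(400,400),interpolation=cv2.INTER_CUBIC)
    for z in(.0,.052,.09,.1): q=((proj(n,h+[0,0,z])-[x,y])*4).astype(int);cv2.circle(k,tuple(int(v) for v in q),2,(0,0,255),-1)
    for y1 in(-.12,.116): q=((proj(n,W(p,(0,y1,.14)))-[x,y])*4).astype(int);cv2.circle(k,tuple(int(v) for v in q),2,(0,255,0),-1)
    o.append(k)
cv2.imwrite('pics/o3.png',np.hstack(o))
```

```text
[[-9.968e-01 -7.960e-02  2.000e-04  5.534e-01]
 [-7.960e-02  9.968e-01 -1.000e-04 -8.900e-02]
 [-2.000e-04 -1.000e-04 -1.000e+00  1.849e-01]
 [ 0.000e+00  0.000e+00  0.000e+00  1.000e+00]] 7.825
err [-2.45770734e-04  1.84573129e-04 -1.84938414e-01]
```

View pics/o3.png

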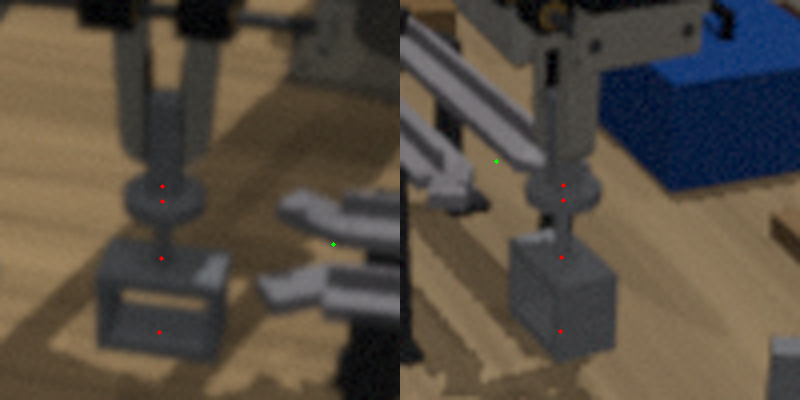

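The hanger hangs upright in the jaws; its neck, at (163,225) left panel and (562,225) right panel, is on the predicted axis and level with the slot. Slide in.

Call:
carry_out(
  rows=[
    [0, 0.02, 0, 0, 0, 0],
    [0, 0.04, 0, 0, 0, 0],
    [0, 0.06, 0, 0, 0, 0],
    [0, 0.08, 0, 0, 0, 0],
    [0, 0.1, 0, 0, 0, 0],
    [0, 0.12, 0, 0, 0, 0],
    [0, 0.14, 0, 0, 0, 0],
    [0, 0.16, 0, 0, 0, 0],
    [0, 0.17, 0, 0, 0, 0],
    [0, 0.17, 0, 0, 0, 0],
  ],
)

```text
t: 9.18
tool_pos: [0.5397, 0.0812, 0.1846]
orientation: [0.127, -3.139, 0.0]
force: [-0.2, -0.2, -3.3]
opening: 0.0179
gripper_force: 35.0
```

Call:
carry_out(
  rows=[
    [0, 0.025, 0, 0, 0, 0],
    [0, 0.05, 0, 0, 0, 0],
    [0, 0.075, 0, 0, 0, 0],
    [0, 0.1, 0, 0, 0, 0],
    [0, 0.115, 0, 0, 0, 0],
    [0, 0.125, 0, 0, 0, 0],
    [0, 0.131, 0, 0, 0, 0],
    [0, 0.131, 0, 0, 0, 0],
    [0, 0.131, 0.006, 0, 0, 0],
    [0, 0.131, 0.01, 0, 0, 0],
    [0, 0.131, 0.013, 0, 0, 0],
    [0, 0.131, 0.013, 0, 0, 0],
  ],
)

```text
t: 10.68
tool_pos: [0.5292, 0.211, 0.1712]
orientation: [0.125, -3.138, 0.0]
force: [0.4, -0.1, -3.0]
opening: 0.018
gripper_force: 35.0
```

No contact with the stop, and the head is about 1 mm above the bed. Open slightly, then rise.

Call:
carry_out(
  rows=[
    [0, 0, 0.001, 0, 0, 0],
    [0, 0, 0.001, 0, 0, 0],
    [0, 0, 0.001, 0, 0, 0],
    [0, 0, 0.001, 0, 0, 0],
    [0, 0, 0.001, 0, 0, 0],
    [0, 0, -0.01, 0, 0, 0],
    [0, 0, -0.03, 0, 0, 0],
    [0, 0, -0.06, 0, 0, 0],
    [0, 0, -0.1, 0, 0, 0],
    [0, 0, -0.14, 0, 0, 0],
    [0, 0, -0.14, 0, 0, 0],
  ],
  jaw=150,
)

```text
t: 12.05
tool_pos: [0.5314, 0.2118, 0.3182]
orientation: [-0.125, 3.13, 0.004]
force: [0.5, -0.5, -0.3]
opening: 0.0382
gripper_force: 0.0
```

Run:
```python
from h import *
T=wpose();p=(.536,.1255,.080);h=W(p,(0,.088,.05));o=[]
for n in('scene','side'):
    im=snap(n,n+'4.png')[:,:,::-1]
    c=proj(n,np.array(h)+[0,0,.09]);x,y=int(c[0])-50,int(c[1])-55
    k=cv2.resize(im[y:y+100,x:x+100],(400,400),interpolation=cv2.INTER_CUBIC)
    for z in(.0,.1,.158): q=(proj(n,np.array(h)+[0,0,z])-[x,y])*4;cv2.circle(k,tuple(int(v) for v in q),2,(0,0,255),-1)
    o.append(k)
cv2.imwrite('pics/o4.png',np.hstack(o))
```

```text
(no output)
```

View pics/o4.png

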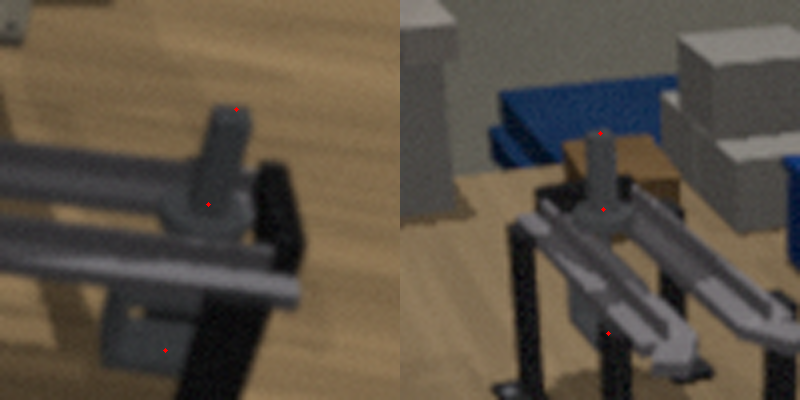

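The hanger hangs upright in the slot beside the stop: head at (208,208) left panel, stop at (275,200), a gap of a few mm. The gripper is clear. Hand in.

```bash
python3 -c "
from plant import robot
print(robot.close_job())"
```

```text
the job is handed in; nothing more can be done
None
```

The grey stirrup hanger hangs by its head in the rail's slot, a few mm from the stop, and the job was handed in at about 12 s of the 48 s; no verdict came back, and I did not re-check the bob and dish hangers, though no contact with them showed.

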